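# Set zero and full scale on the spectrophotometer

## Robot

A 6-joint arm with a two-finger parallel gripper is mounted at the origin on the work surface. World frame = base frame: x ahead of the robot, y to its left, z up, the work surface at z = 0. Lengths are in m, angles in rad, forces in N, time in s.
With the tool pointing down it reaches from about 0.35 to 0.95 m from the base axis. Payload 17.4 kg.
Tool frame: the origin (TCP) lies midway between the tips of the shut fingers; the grasp point (between the pads) lies 19 mm behind it; z points along the fingers, y is the line along which they close (so a half turn about z gives the same grasp; the last joint's range is limited). The gripper opens to 93 mm and grips with 3 to 60 N. Pads are 15 mm wide; open, the fingers measure 128 mm over their backs; the gripper's body (75 mm by 188 mm) begins 65 mm behind the grasp point.
Start: joints at [1.161, 0.116, 1.442, -0, 1.584, -0.038], TCP at [0.245, 0.629, 0.189] pointing down, gripper open.
Joint ranges: [-2.83, 2.83], [-0.83, 2.19], [0.07, 2.5], [-1.14, 4.28], [0.01, 3], [-2.97, 2.97]. Speed limits (rad/s): [1.89, 1.89, 2.22, 3.14, 3.14, 3.14].

## Interface

Orientations are given as [roll, pitch, yaw] about the fixed x, y, z axes, in that order (R = Rz(yaw) Ry(pitch) Rx(roll)).
In Python, from workcell import get_state, optics, job gives the robot as it stands.
- The arm moves only by the tool jog_arm, never from a script. Its argument "increments" is a list of rows, each a list of 2 entries, a list of its own where there are three numbers: the shift along the world's x, y, z in m, then the turn, a rotation vector about the world's x, y, z in rad. A call has 1 to 12 rows; each row is the pose to reach, as a shift and turn from the pose commanded when the call began; what a row does not reach only later rows make up. A row lasts 1/12 s, in which the tool goes at most 41.7 mm and 7.16 degrees, less where a joint would pass 70% of its speed; a pose out of reach is approached as far as the arm can. A call with a gripper value outside its range is refused whole. "fingers" is the closure, from 0 (fully open) to 1 (shut), set as the call begins (left out, the last holds). The fingers move at their own pace and stop on an object; "newtons" is the grip in N (left out, the last holds). Time passes only in rows, so rows that repeat a pose let the fingers close. It gives the time, the measured TCP pose, the force, the opening and the grip force at its end, in the units of the state.
- get_state(): the state, without advancing time (a new reading comes with each control period).
- optics.camera(name): name is "scene" or "side" or "wrist"; returns a dict with "pixels" (420x560x3 uint8, red, green, blue), "range_z" (420x560 float32, m along the optical axis (not along the pixel's ray), 0 where there is no reading), "mtx" (3x3 intrinsics, pixels), "camera_from_world" (4x4, takes a point from world to camera coordinates). Camera axes: x right, y down, z forward; pixel columns grow to the right and rows downward; lengths in m; the calibration is good to about 2 mm. The wrist camera is an equidistant fisheye: a pixel r from the principal point sees the ray r / f radians off the axis. A picture is of the moment at which its call begins.
- job.close_job(): hands the job in; it is judged then, once.
The state is a dict: "t": time; "qpos": joint angles; "joint_velocities": joint speeds; "joint_efforts": joint torques, N m; "tcp_pos": TCP position; "ee_rot": TCP orientation; "contact_force": force on the tool from outside, world axes, zero at the start; "ft_torque": the same for the moment, N m; "opening": opening from 0.0 (shut) to 1.0 (fully open); "grasp_force": force on a finger pad.
Only numpy, scipy, OpenCV 4.12 (cv2) and the standard library are available. Lean on these libraries where they do the work, as an engineer would, in place of code of your own. Each camera call takes 0.05 s, during which the arm holds its last target. There are 200 camera calls.

## Task

Calibrate the spectrophotometer on its blank: with the sample lid still standing open, press the down-arrow key (beside the round one, its arrow towards the front edge of the instrument) for the dark zero; then shut the lid fully and, with it shut, press the up-arrow key for full scale, and after that the round mode key to change the display to absorbance. Press the keys one at a time, each all the way down and held for a moment, then let go. Leave the wide print key alone, and do not shift the bottle, the tip rack or the cell box.

Things in the scene. Friction and masses are not known exactly. Their poses are not given: they have to be found in the camera images.
- photometer: Off-white spectrophotometer, fixed, 300 mm deep, 400 wide, 160 high. Origin: centre of its underside, on the bench; x from its front (robot's side) to its back, y to the left seen from the robot, z up; mm in this frame below. Front left: key panel sloping up and away from the robot at 15 deg (0.262 rad); front right: lidded sample well; rear deck 160 high, with a 20 high knob.
- key_mode_top (a point): Round key, 26 mm across: first (leftmost, +y end) of the single row of four off-white keys. Point: centre of its top, at (-102, 165, 81) mm when up. All keys stand 8 mm proud of the panel, 44 to 47 mm apart between centres. The z axis of this and the other key points is the panel's outward normal (up, tilted 15 degrees towards the robot): push along -z.
- key_down_top (a point): Square key, 26 mm, with a moulded arrow pointing to the robot (down): second from the left. Point: centre of its top face, at (-102, 121, 81) mm when up.
- key_up_top (a point): Square key, 26 mm, with a moulded arrow pointing away from the robot (up): third from the left. Point: centre of its top face, at (-102, 77, 81) mm when up.
- key_print_top (a point): Wide print key, 36 by 26 mm, no mark: last of the row, nearest the lid. Not to be pressed. Point: centre of its top face, at (-102, 30, 81) mm when up.
- key_mode (a joint): Travel of the mode key in m: 0 up, 0.005 fully down (stop). Every key has a spring that takes about 1.2 N to start and 4 N fully down and lifts it again.
- key_down (a joint): Travel of the down-arrow key in m, 0 up, 0.005 fully down.
- key_up (a joint): Travel of the up-arrow key in m, 0 up, 0.005 fully down.
- key_print (a joint): Travel of the print key in m, 0 up, 0.005 fully down.
- lid (a joint): Angle of the lid in rad: 0 shut (flat on the well), grows as it opens, starts between 1.05 and 1.3, stop at 1.4. The hinge is stiff: the lid stays where it is left, and 1 to 2 N at its free edge pushes it down.
- lid_hinge (a point): Middle of the lid's hinge line, at (50, -120, 147) mm; the line runs along the instrument's y and lies in the lid's outer face. Open at angle a, a point of that face at distance d from the hinge is at (50 - d cos a, -120, 147 + d sin a). Below the lid's front a thin pull rod sticks 57 mm out of the instrument's front face, at height 65.
- lid_edge (a point): Middle of the free edge of the lid's outer face, 155 mm from the hinge. The lid is an off-white slab 155 mm long, 140 mm wide, 22 mm thick, black inside; beyond this edge a finger lip 60 mm wide sticks out 12 mm, 10 mm thick, flush with the outer face. Shut, the outer face is level at height 147.
- wash_bottle: Bystander: white squeeze bottle with red cap and bent spout, 68 mm across, 208 mm high, standing loose on the bench beside the instrument (on either side). Origin: centre of its underside, z up.
- tip_rack: Bystander: teal box of white pipette tips, 122 by 85 by 67 mm, loose on the bench beside the instrument (on either side). Origin: centre of its underside, long side along x.
- cell_box: Bystander: flat white and grey cell box, 62 by 122 by 34 mm, lying loose on the left of the instrument's rear deck. Origin: centre of its underside, long side along y.

How it is judged:
By the outcome, as a careful person would: the job done as asked, in the order asked, and still so for the second after the job is handed in, with the robot touching nothing.
It also fails if it takes over 70 s, if anything falls off the work surface, if the arm or the gripper's body presses on something with over 40 N, if the wrist force passes 120 N, or if a joint passes its speed limit or range.

## Working session

There is one attempt and no reset: what is moved stays moved. The work goes in short steps, Python scripts to look and compute and a tool call to move; the robot and the scene stay as the last step left them, time stands still between calls to the robot, and variables do not carry over. Pictures are saved under pics/ and viewed, at most 10 in all, crops included, and the job is handed in when it is done.

Besides the shell and the picture viewer there is one more tool, called after "Call:" as name(argument=value, ...) on one line, values as JSON. jog_arm: Moves the arm, as the interface text tells. Its arguments: {"type":"object","properties":{"increments":{"type":"array"},"fingers":{"type":"number"},"newtons":{"type":"number"}},"required":["increments"]}

```bash
mkdir -p pics; python3 - <<'E'
from workcell import get_state, optics
import cv2,numpy as np,pickle
print(get_state())
d={}
for n in("scene","side"):
    c=optics.camera(n);d[n]=c
    cv2.imwrite(f"pics/{n}0.png",c["pixels"][:,:,::-1]);print(n,c["mtx"],c["camera_from_world"])
pickle.dump(d,open("cams0.pkl","wb"))
E
```

```text
{'t': 0.0, 'qpos': array([ 1.16119395e+00,  1.16481019e-01,  1.44226673e+00, -9.06326445e-06,
        1.58398834e+00, -3.77903431e-02]), 'joint_velocities': array([-0.00079438,  0.00100739,  0.00015224, -0.00012927, -0.00011665,
       -0.00068679]), 'joint_efforts': array([ 2.00124749e-03, -7.21287632e+01, -6.22584486e+01,  7.81238428e-02,
        2.39008939e-02, -8.77983143e-05]), 'tcp_pos': array([0.24514128, 0.62865885, 0.18870764]), 'ee_rot': array([-3.14044969e+00, -3.41445516e-05,  2.76978049e+00]), 'contact_force': array([-0.01567394,  0.07284958,  0.31649811]), 'ft_torque': array([ 0.03458526, -0.08624631,  0.01381887]), 'grasp_force': 0.0, 'opening': 0.9999850049836768}
scene [[420.87159953   0.         276.88200953]
 [  0.         420.87159953 207.06549743]
 [  0.           0.           1.        ]] [[-0.1565747   0.9876502   0.00560695  0.02980765]
 [ 0.70325536  0.1154713  -0.70149717 -0.32425731]
 [-0.69348127 -0.10589359 -0.71265018  1.58437198]
 [ 0.          0.          0.          1.        ]]
side [[448.99946136   0.         282.31483543]
 [  0.         448.99946136 215.1418331 ]
 [  0.           0.           1.        ]] [[-0.99915589 -0.0410574   0.00134021  0.58203718]
 [-0.0262223   0.61234234 -0.79015774  0.05835903]
 [ 0.03162116 -0.7895259  -0.61290207  1.09935453]
 [ 0.          0.          0.          1.        ]]
```

View pics/scene0.png

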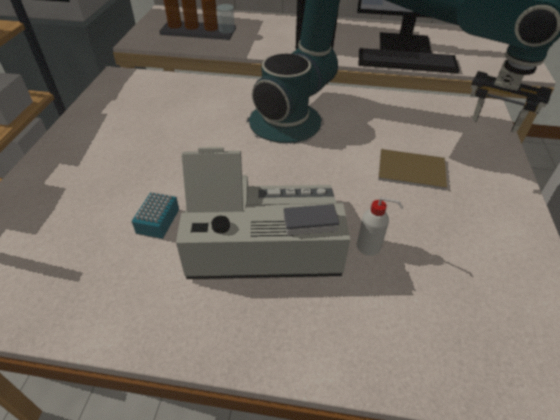

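View pics/side0.png

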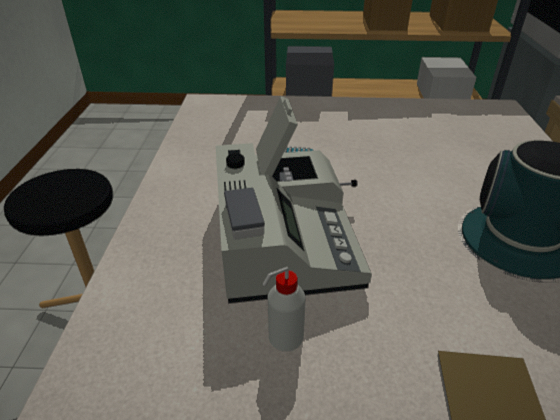

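The scene picture shows the photometer with its rear edge at rows 235–275, the lid up at (213,180) and the keys at row 192. The bottle is on its left (372,225) and the tip rack on its right (155,213). The side picture shows the keys: mode (345,258), down (340,243), up (335,229), print (330,216).

```bash
cat > h.py <<'E'
import numpy as np,cv2
def cloud(c):
    z=c["range_z"];v,u=np.mgrid[:z.shape[0],:z.shape[1]]
    K=c["mtx"];p=np.stack([(u-K[0,2])/K[0,0]*z,(v-K[1,2])/K[1,1]*z,z],-1)
    T=np.linalg.inv(c["camera_from_world"]);w=p@T[:3,:3].T+T[:3,3];w[z==0]=np.nan
    return w
def proj(c,P):
    q=np.asarray(P)@c["camera_from_world"][:3,:3].T+c["camera_from_world"][:3,3]
    q=q@c["mtx"].T;return q[...,:2]/q[...,2:]
E
python3 - <<'E'
from h import *
import pickle
d=pickle.load(open("cams0.pkl","rb"))
S,D=cloud(d["scene"]),cloud(d["side"])
# back wall (scene), left wall (side)
b=S[246:268,192:338].reshape(-1,3);b=b[(b[:,2]>.03)&(b[:,2]<.15)]
l=D[250:292,234:300].reshape(-1,3)
print(np.nanmedian(b,0),len(b))
for (u,v) in[(345,258),(340,243),(335,229),(330,216)]:print(np.nanmedian(D[v-1:v+2,u-1:u+2].reshape(-1,3),0))
def line(p,ax):
    for _ in range(8):
        k=np.polyfit(p[:,1-ax],p[:,ax],1);r=p[:,ax]-np.polyval(k,p[:,1-ax]);p=p[abs(r)<max(.004,1.0*r.std())]
    return k,len(p),r.std()
print("back",line(b,0))
l=D[240:300,225:370].reshape(-1,3);l=l[(l[:,2]>.015)&(l[:,2]<.13)]
m=l[:,1]; print(np.percentile(m,[5,25,50,75,95])); l=l[abs(m-np.median(m))<.03]
print("left",line(l,1),l[:,0].min(),l[:,0].max())
for n,P in(("scene",S),("side",D)):
    q=P.reshape(-1,3);q=q[(abs(q[:,2]-.16)<.004)&(q[:,0]>.35)&(q[:,0]<1.2)&(abs(q[:,1])<.5)]
    r=cv2.minAreaRect(q[:,:2].astype(np.float32));print(n,len(q),r,np.median(q[:,2]))
for (u,v) in[(183,240),(347,236)]:print(S[v,u])
c=d["side"]["pixels"][150:310,210:390];cv2.imwrite("pics/crop.png",cv2.resize(c,None,fx=4.4,fy=3.75*1,interpolation=2)[:,:,::-1])
E
```

```text
[0.7214686  0.05400018 0.10156062] 3195
[0.44623157 0.17526611 0.08153603]
[0.45368728 0.12814299 0.08240598]
[0.46192275 0.08081526 0.08227396]
[0.47091112 0.03279947 0.08114668]
back (array([-0.18831908,  0.73160426]), 3194, np.float64(0.0011198646383779763))
[0.13184709 0.18709112 0.21267446 0.23522648 0.2459977 ]
left (array([0.19007174, 0.11779143]), 3267, np.float64(0.0012664001235245645)) 0.3928976419864668 0.6729431898378765
scene 4343 ((0.6540421843528748, 0.0916336178779602), (0.12499816715717316, 0.5068047046661377), 11.063599586486816) 0.1587139317807783
side 4112 ((0.6479892730712891, 0.091922327876091), (0.1314573884010315, 0.5096483826637268), 10.599701881408691) 0.16028984995464202
[ 0.74895394 -0.1303327   0.15947901]
[0.67518972 0.24088156 0.15847965]
```

View pics/crop.png

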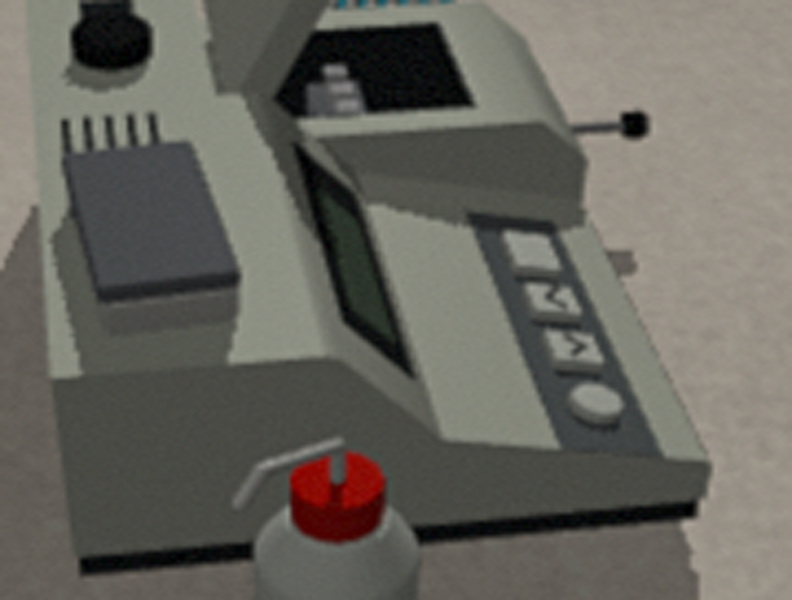

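The crop shows the up arrow at crop (553,300) and the down arrow at (575,348), matching the text. Next I fit the pose.

```bash
cat >> h.py <<'E'
yaw=np.arctan(.1892);c_,s_=np.cos(yaw),np.sin(yaw)
R=np.array([[c_,-s_,0],[s_,c_,0],[0,0,1]])
O=np.array([.5745,.0229,0])
def W(p):return O+R@(np.asarray(p,float)/1000)
KEYS={"mode":(-102,165,81),"down":(-102,121,81),"up":(-102,77,81),"print":(-102,30,81)}
E
python3 - <<'E'
from h import *
import pickle
d=pickle.load(open("cams0.pkl","rb"))
for n in KEYS:
    print(n,W(KEYS[n]).round(4),proj(d["side"],W(KEYS[n])).round(1),proj(d["scene"],W(KEYS[n])).round(1))
for n in("side","scene"):
    w=cloud(d[n]);loc=(w-O)@R*1000
    g=d[n]["pixels"].astype(int).min(2)
    for k,p in KEYS.items():
        h=loc-np.array(p);nz=h@np.array([-np.sin(.262),0,np.cos(.262)])
        m=(abs(h[...,0])<22)&(abs(h[...,1])<(26 if k=="print" else 22))&(abs(nz)<6)&(g>110)
        q=h[m]; print(n,k,m.sum(),g[(abs(h[...,0])<8)&(abs(h[...,1])<8)].mean() if m.sum() else 0,q.mean(0).round(1) if len(q) else "",((q.max(0)+q.min(0))/2).round(1) if len(q) else "", np.median(nz[m]))
# lid
    for sgn in[0]:
        m=(loc[...,1]>-185)&(loc[...,1]<-55)&(loc[...,2]>185)&(loc[...,2]<330)&(loc[...,0]>-120)&(loc[...,0]<60)
        q=loc[m];
        if len(q)>50: k=np.polyfit(q[:,2],q[:,0],1);print("lid",len(q),"angle",np.arctan2(1,-k[0]),"x at147",np.polyval(k,147),q.max(0),q.min(0))
    m=(w[...,2]>.19)&(w[...,2]<.235)&(loc[...,1]>195)&(loc[...,1]<400)&(abs(loc[...,0])<250);q=w[m];print("bottle top",q.mean(0),loc[m].mean(0),loc[m].min(0),loc[m].max(0))
E
```

```text
mode [0.4436 0.1661 0.081 ] [345.9 255.8] [320.6 189.6]
down [0.4518 0.1228 0.081 ] [340.7 241.9] [305.2 189.8]
up [0.46   0.0796 0.081 ] [335.8 229.1] [289.8 190.1]
print [0.4687 0.0334 0.081 ] [331.  216.2] [273.3 190.3]
side mode 60 137.24324324324326 [1.7 0.9 0.4] [1.7 0.7 0.9] -0.06251361147264395
side down 58 112.4 [1.6 1.2 0.2] [ 1.5 -2.8  0.3] -0.1475198035414938
side up 55 117.125 [1.9 1.2 0.4] [1.4 0.6 0.1] 0.020694274882441393
side print 82 137.24 [1.3 0.9 0.3] [1.4 1.6 0.4] -0.16534695439275748
lid 966 angle 1.1064846567845885 x at147 53.45014338592854 [ 33.55865882 -55.17194079 299.13675556] [ -32.57912681 -184.88880664  185.06396018]
bottle top [0.58429888 0.34706192 0.20025416] [ 69.89038983 316.6896031  200.25415906] [ 46.07033358 292.86518377 190.02565418] [ 87.14886522 333.31088232 209.55753753]
scene mode 26 129.26666666666668 [ 2.3 -1.1 -1.2] [ 1.6 -1.  -2. ] -1.6041351380736761
scene down 25 113.4375 [ 3.  -2.4 -0.3] [ 3.4 -0.4  0.3] -0.8747931705144396
scene up 22 112.23529411764706 [ 2.  -0.2 -0.7] [ 1.  -0.8 -0.8] -1.0255751097400156
scene print 58 130.58823529411765 [ 0.8  0.5 -1.5] [ 1.5  0.7 -1.2] -1.654917980861012
lid 2654 angle 1.129137560880696 x at147 50.412629750414084 [ 35.89848199 -55.00544248 299.14024449] [ -32.6356761  -184.98347004  185.00196867]
bottle top [0.58676569 0.34402497 0.19882692] [ 71.74962705 313.24700474 198.82691632] [ 48.93315306 292.35951881 191.06828151] [ 87.80652937 329.82912029 206.75135391]
```

```bash
sed -i 's/^O=.*/O=np.array([.576,.0232,0])/' h.py; cat >> h.py <<'E'
from scipy.spatial.transform import Rotation as Rot
t=.262
N=np.array([-np.sin(t),0,np.cos(t)])
def tool(tilt):  # tool y along +x', z along -normal
    y=R@[np.cos(tilt),0,np.sin(tilt)];z=-R@[-np.sin(tilt),0,np.cos(tilt)]
    return Rot.from_matrix(np.stack([np.cross(y,z),y,z],1))
def go(p,tilt,s):
    r0=Rot.from_euler("xyz",s["ee_rot"])
    print("shift",(p-s["tcp_pos"]).round(4),"turn",(tool(tilt)*r0.inv()).as_rotvec().round(4),"p",p.round(4))
E
python3 - <<'E'
from h import *
from workcell import get_state
s=get_state()
go(W(np.array(KEYS["down"])+40*N),t,s)
print((R@N).round(4),[W(KEYS[k]).round(4) for k in KEYS])
E
```

```text
shift [ 0.198  -0.5075 -0.0692] turn [ 0.1753 -0.2112 -1.0059] p [0.4431 0.1212 0.1196]
[-0.2545 -0.0482  0.9659] [array([0.4451, 0.1664, 0.081 ]), array([0.4533, 0.1231, 0.081 ]), array([0.4615, 0.0799, 0.081 ]), array([0.4702, 0.0337, 0.081 ])]
```

Call:
jog_arm(increments=[[[0.005, -0.01, 0.02], [0.015, -0.018, -0.085]], [[0.015, -0.035, 0.04], [0.03, -0.036, -0.17]], [[0.028, -0.07, 0.05], [0.045, -0.054, -0.255]], [[0.041, -0.105, 0.05], [0.06, -0.072, -0.34]], [[0.055, -0.14, 0.05], [0.075, -0.09, -0.425]], [[0.068, -0.175, 0.05], [0.09, -0.108, -0.51]], [[0.082, -0.21, 0.05], [0.105, -0.126, -0.595]], [[0.096, -0.245, 0.05], [0.12, -0.144, -0.68]], [[0.11, -0.28, 0.05], [0.135, -0.162, -0.765]], [[0.123, -0.315, 0.05], [0.15, -0.18, -0.85]], [[0.137, -0.35, 0.05], [0.165, -0.198, -0.935]], [[0.15, -0.385, 0.05], [0.1753, -0.2112, -1.0059]]], fingers=1, newtons=20)

```text
t: 1.1
tcp_pos: [0.3952, 0.2422, 0.2393]
ee_rot: [2.877, -0.0, 1.754]
contact_force: [0.5, 0.4, 0.3]
opening: 0.188
grasp_force: 0.0
```

Call:
jog_arm(increments=[[[0.013, -0.034, 0], [0, 0, 0]], [[0.026, -0.068, 0], [0, 0, 0]], [[0.039, -0.102, 0], [0, 0, 0]], [[0.048, -0.122, -0.02], [0, 0, 0]], [[0.048, -0.122, -0.05], [0, 0, 0]], [[0.048, -0.122, -0.085], [0, 0, 0]], [[0.048, -0.122, -0.119], [0, 0, 0]], [[0.048, -0.122, -0.119], [0, 0, 0]], [[0.048, -0.122, -0.119], [0, 0, 0]], [[0.048, -0.122, -0.119], [0, 0, 0]], [[0.048, -0.122, -0.119], [0, 0, 0]]])

```text
t: 2.02
tcp_pos: [0.4442, 0.1222, 0.1232]
ee_rot: [2.876, -0.0, 1.758]
contact_force: [1.2, 0.1, 0.4]
opening: 0.003
grasp_force: 0.0
```

```bash
python3 - <<'E'
from h import *
from workcell import get_state,optics
s=get_state();print(s["t"],s["tcp_pos"],s["opening"],s["contact_force"],s["qpos"])
go(W(np.array(KEYS["down"])+40*N),t,s)
c=optics.camera("side");cv2.imwrite("pics/s1.png",cv2.resize(c["pixels"][100:310,180:440],None,fx=2.8,fy=2.8)[:,:,::-1])
E
```

```text
2.0167 [0.44415344 0.12224468 0.12316239] 0.00335155781325008 [1.2213998  0.10988698 0.40774807] [ 0.21919696 -0.5677549   2.13970521 -0.00862917  1.30381936  0.03297851]
shift [-0.001  -0.001  -0.0035] turn [-0.0008  0.0039 -0.0004] p [0.4431 0.1212 0.1196]
```

View pics/s1.png

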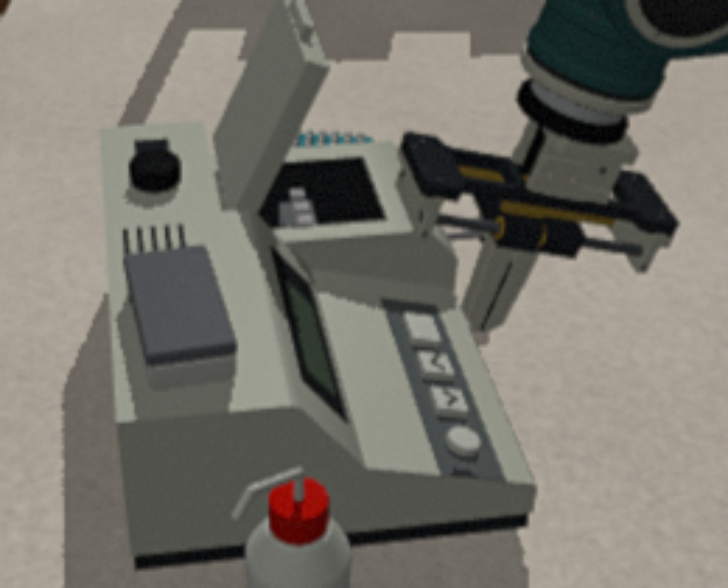

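The closed finger tip is at crop (480,338), which is pixel (351,221). I expected about (346,227), so I'll check against depth.

```bash
python3 - <<'E'
from h import *
from workcell import get_state,optics
s=get_state();print(s["t"],s["tcp_pos"],s["joint_velocities"].round(4))
c=optics.camera("side");w=cloud(c);r=Rot.from_euler("xyz",s["ee_rot"])
print("tcp proj",proj(c,s["tcp_pos"]))
q=(w-s["tcp_pos"]).reshape(-1,3)@r.as_matrix()*1000
for a,b in((-2,4),(-6,-2),(-12,-6),(-20,-12),(-30,-20),(-45,-35)):
    m=(q[:,2]>a)&(q[:,2]<b)&(abs(q[:,0])<25)&(abs(q[:,1])<50);
    if m.sum(): print(a,b,m.sum(),q[m].min(0).round(1),q[m].max(0).round(1))
print(get_state()["t"],get_state()["tcp_pos"])
cv2.imwrite("pics/s2.png",cv2.resize(cv2.circle(c["pixels"].copy(),tuple(int(v) for v in proj(c,s["tcp_pos"]).round()),0,(255,0,0),-1)[180:260,310:400],None,fx=7,fy=7,interpolation=0)[:,:,::-1])
E
```

```text
2.0667 [0.44407869 0.1222324  0.12289734] [-0.0013  0.0017  0.0104 -0.0022 -0.0033 -0.0013]
tcp proj [345.96640408 226.80309149]
-30 -20 2 [  7.   -0.7 -29.2] [  7.4   5.9 -28.5]
-45 -35 57 [ -6.8 -13.4 -45. ] [ 11.7  17.2 -35.1]
2.1167 [0.44393484 0.12219269 0.12249686]
```

View pics/s2.png

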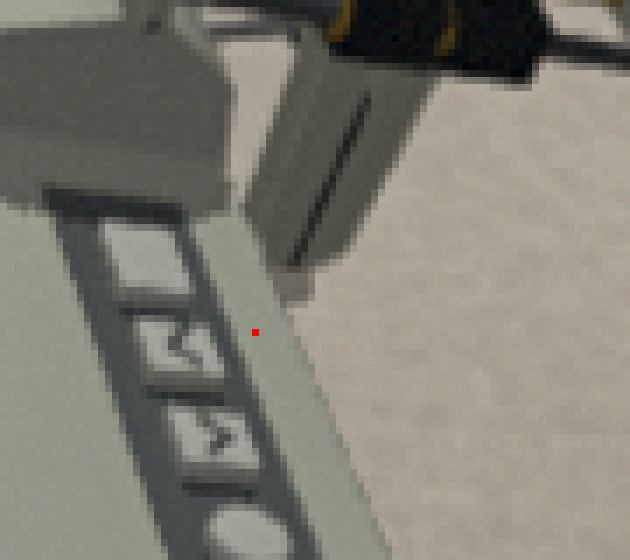

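```bash
python3 - <<'E'
from h import *
from workcell import get_state,optics
for n in("side","wrist","scene"):
    s=get_state();c=optics.camera(n);print(n,s["tcp_pos"],c["pixels"].shape)
    if n=="wrist":
        cv2.imwrite("pics/w1.png",c["pixels"][:,:,::-1]);continue
    w=cloud(c);r=Rot.from_euler("xyz",s["ee_rot"]);q=(w-s["tcp_pos"])@r.as_matrix()*1000
    if n=="side":
        for v in range(205,232,2):print(v,[(u,*q[v,u].round().astype(int)) for u in range(344,362,3) if abs(q[v,u,2])<70 and abs(q[v,u,0])<40])
    m=(abs(q[...,0])<30)&(abs(q[...,1])<45)&(q[...,2]>-40)&(q[...,2]<12);print(m.sum(),q[m].min(0),q[m].max(0))
E
```

```text
side [0.44393484 0.12219269 0.12249686] (420, 560, 3)
205 [(347, np.int64(-1), np.int64(18), np.int64(-54)), (350, np.int64(9), np.int64(17), np.int64(-62)), (353, np.int64(10), np.int64(11), np.int64(-63)), (356, np.int64(9), np.int64(4), np.int64(-63)), (359, np.int64(10), np.int64(-2), np.int64(-65))]
207 [(347, np.int64(-1), np.int64(16), np.int64(-49)), (350, np.int64(8), np.int64(15), np.int64(-56)), (353, np.int64(9), np.int64(9), np.int64(-58)), (356, np.int64(7), np.int64(1), np.int64(-57)), (359, np.int64(9), np.int64(-4), np.int64(-60))]
209 [(347, np.int64(5), np.int64(17), np.int64(-49)), (350, np.int64(8), np.int64(13), np.int64(-51)), (353, np.int64(9), np.int64(7), np.int64(-53)), (356, np.int64(9), np.int64(1), np.int64(-54)), (359, np.int64(10), np.int64(-5), np.int64(-56))]
211 [(347, np.int64(5), np.int64(15), np.int64(-44)), (350, np.int64(9), np.int64(12), np.int64(-48)), (353, np.int64(10), np.int64(6), np.int64(-49)), (356, np.int64(10), np.int64(0), np.int64(-50)), (359, np.int64(8), np.int64(-8), np.int64(-50))]
213 [(347, np.int64(9), np.int64(16), np.int64
[... 285 characters left out ...]
nt64(8), np.int64(-38)), (353, np.int64(9), np.int64(1), np.int64(-39)), (356, np.int64(9), np.int64(-5), np.int64(-40)), (359, np.int64(11), np.int64(-10), np.int64(-42))]
217 [(350, np.int64(10), np.int64(7), np.int64(-34)), (353, np.int64(9), np.int64(0), np.int64(-34)), (356, np.int64(12), np.int64(-5), np.int64(-36))]
219 [(353, np.int64(8), np.int64(-3), np.int64(-28))]
221 []
223 []
225 []
227 []
229 []
231 []
46 [ -6.84812493 -12.94179069 -39.95971881] [ 11.51207556  15.77649981 -27.84889243]
wrist [0.44379041 0.12212806 0.12208764] (420, 560, 3)
scene [0.44361624 0.12207104 0.12163226] (420, 560, 3)
22 [-10.76870026   4.95754885 -39.4729371 ] [  6.36092467  17.37985691 -27.65025995]
```

View pics/w1.png

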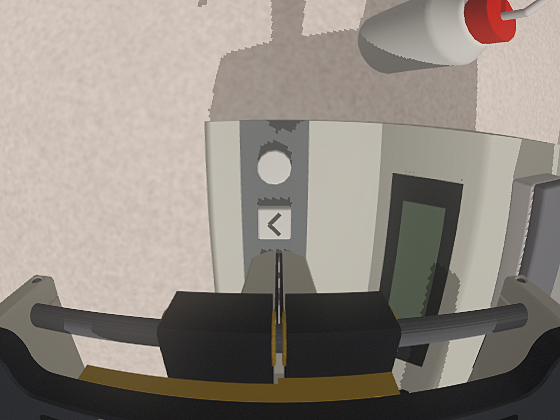

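The wrist view shows the shut finger tip at (280,250), just in front of the down-arrow key at (275,223). The lateral alignment is right, but the tip may end a few millimetres short of the TCP. I'll descend watching the force.

Call:
jog_arm(increments=[[[0.0025, 0.0, -0.01], [0, 0, 0]], [[0.005, 0.0005, -0.02], [0, 0, 0]], [[0.0075, 0.001, -0.03], [0, 0, 0]], [[0.0094, 0.0014, -0.0362], [0, 0, 0]], [[0.0094, 0.0014, -0.0362], [0, 0, 0]], [[0.0094, 0.0014, -0.0362], [0, 0, 0]], [[0.0094, 0.0014, -0.0362], [0, 0, 0]], [[0.0094, 0.0014, -0.0362], [0, 0, 0]], [[0.0094, 0.0014, -0.0362], [0, 0, 0]], [[0.0094, 0.0014, -0.0362], [0, 0, 0]]])

```text
t: 3.1
tcp_pos: [0.4527, 0.1233, 0.0846]
ee_rot: [2.878, 0.0, 1.758]
contact_force: [-0.8, 0.3, 0.2]
opening: 0.005
grasp_force: 0.0
```

```bash
python3 - <<'E'
from h import *
from workcell import get_state,optics
s=get_state();print(s["t"],s["tcp_pos"],s["contact_force"],R@N@(s["tcp_pos"]-W(KEYS["down"])))
cs=optics.camera("side");cw=optics.camera("wrist");s=get_state();print(s["tcp_pos"])
a=cv2.resize(cs["pixels"][200:270,310:390],None,fx=5,fy=6,interpolation=0);b=cv2.resize(cw["pixels"][130:270,215:355],(420,420),interpolation=0)
cv2.imwrite("pics/p1.png",np.hstack([a,b[:a.shape[0]]])[:,:,::-1])
E
```

```text
3.1 [0.45273645 0.12330058 0.08463852] [-0.78113389  0.29247596  0.21887973] 0.00364540889662477
[0.45270155 0.12331809 0.08449525]
```

View pics/p1.png

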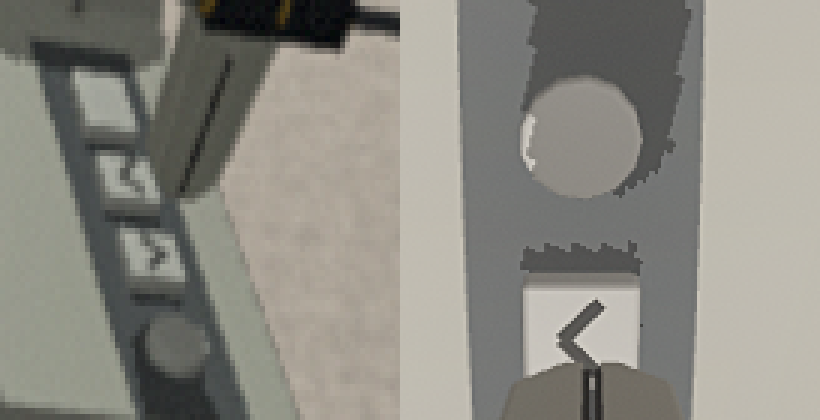

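The tip still looks about 15 mm above the key, and there is no contact force. I'll continue down in small steps.

Call:
jog_arm(increments=[[[0.0008, 0.0001, -0.003], [0, 0, 0]], [[0.0016, 0.0003, -0.006], [0, 0, 0]], [[0.002, 0.0004, -0.008], [0, 0, 0]], [[0.002, 0.0004, -0.008], [0, 0, 0]], [[0.002, 0.0004, -0.008], [0, 0, 0]], [[0.002, 0.0004, -0.008], [0, 0, 0]]])

```text
t: 3.7
tcp_pos: [0.4546, 0.1237, 0.0762]
ee_rot: [2.879, 0.0, 1.758]
contact_force: [0.4, -0.7, 0.5]
opening: 0.008
grasp_force: 0.0
```

Call:
jog_arm(increments=[[[0.0004, 0.0001, -0.0015], [0, 0, 0]], [[0.0008, 0.0001, -0.003], [0, 0, 0]], [[0.0008, 0.0001, -0.003], [0, 0, 0]], [[0.0008, 0.0001, -0.003], [0, 0, 0]], [[0.0008, 0.0001, -0.003], [0, 0, 0]], [[0.0008, 0.0001, -0.003], [0, 0, 0]]])

```text
t: 4.2
tcp_pos: [0.4555, 0.1238, 0.0733]
ee_rot: [2.879, 0.0, 1.758]
contact_force: [1.1, 0.4, 0.8]
opening: 0.002
grasp_force: 0.0
```

Call:
jog_arm(increments=[[[0.0004, 0.0001, -0.0015], [0, 0, 0]], [[0.0008, 0.0001, -0.003], [0, 0, 0]], [[0.0008, 0.0001, -0.003], [0, 0, 0]], [[0.0008, 0.0001, -0.003], [0, 0, 0]], [[0.0008, 0.0001, -0.003], [0, 0, 0]], [[0.0008, 0.0001, -0.003], [0, 0, 0]]])

```text
t: 4.7
tcp_pos: [0.4563, 0.1239, 0.0703]
ee_rot: [2.879, 0.0, 1.758]
contact_force: [0.0, 0.3, -0.2]
opening: 0.005
grasp_force: 0.0
```

```bash
python3 - <<'E'
from h import *
from workcell import get_state,optics
s=get_state();print(s["contact_force"],s["tcp_pos"])
c=optics.camera("side");w=cloud(c);r=Rot.from_euler("xyz",s["ee_rot"]);q=(w-s["tcp_pos"])@r.as_matrix()*1000
for v in range(208,246,2):print(v,[(u,q[v,u].round().astype(int).tolist()) for u in range(336,360,4)])
E
```

```text
[ 0.01737189  0.29296622 -0.20403915] [0.45626456 0.12390197 0.07029085]
208 [(336, [-140, -30, -4]), (340, [-142, -41, -4]), (344, [-6, 20, -96]), (348, [31, 31, -122]), (352, [35, 25, -126]), (356, [34, 17, -127])]
210 [(336, [-132, -28, -3]), (340, [-137, -40, -1]), (344, [-5, 18, -92]), (348, [33, 31, -119]), (352, [38, 25, -123]), (356, [37, 17, -124])]
212 [(336, [-123, -25, -4]), (340, [-124, -36, -5]), (344, [0, 19, -90]), (348, [8, 15, -97]), (352, [7, 6, -97]), (356, [35, 13, -117])]
214 [(336, [-114, -23, -4]), (340, [-117, -34, -3]), (344, [1, 18, -86]), (348, [11, 15, -94]), (352, [11, 6, -95]), (356, [9, -3, -95])]
216 [(336, [-106, -21, -4]), (340, [-110, -33, -2]), (344, [4, 18, -83]), (348, [9, 12, -88]), (352, [9, 4, -89]), (356, [8, -5, -90])]
218 [(336, [-96, -18, -5]), (340, [-102, -31, -2]), (344, [8, 18, -81]), (348, [10, 11, -84]), (352, [8, 1, -83]), (356, [9, -7, -85])]
220 [(336, [-77, -10, -13]), (340, [-8, 17, -63]), (344, [8, 16, -76]), (348, [9, 9, -78]), (352, [8, 0, -79]), (356, [7, -10, -79])]
222 [(336, [-79, -13, -6]), (340, [-2, 18, -63]), (344, [
[... 995 characters left out ...]
), (344, [4, -1, -32]), (348, [10, -6, -37]), (352, [-38, -43, -3]), (356, [-107, -93, 49])]
238 [(336, [-21, 2, -5]), (340, [-23, -9, -4]), (344, [7, -1, -29]), (348, [-26, -29, -5]), (352, [-26, -38, -6]), (356, [-34, -52, -1])]
240 [(336, [-3, 9, -14]), (340, [-6, -2, -12]), (344, [-8, -11, -12]), (348, [-20, -27, -4]), (352, [-23, -38, -3]), (356, [-25, -49, -2])]
242 [(336, [2, 10, -12]), (340, [0, 0, -12]), (344, [0, -9, -13]), (348, [-11, -24, -5]), (352, [-14, -35, -4]), (356, [-17, -46, -3])]
244 [(336, [9, 12, -12]), (340, [7, 2, -11]), (344, [6, -7, -12]), (348, [-4, -22, -5]), (352, [-6, -32, -5]), (356, [-11, -45, -2])]<stdin>:5: RuntimeWarning: invalid value encountered in cast
```

Depth puts the visible finger end about 27 mm behind the reported TCP. The key face sits at tool z −12, centred on the axis, so about 15 mm remains.

Call:
jog_arm(increments=[[[0.0008, 0.0002, -0.003], [0, 0, 0]], [[0.0016, 0.0003, -0.006], [0, 0, 0]], [[0.0026, 0.0005, -0.01], [0, 0, 0]], [[0.0026, 0.0005, -0.01], [0, 0, 0]], [[0.0026, 0.0005, -0.01], [0, 0, 0]], [[0.0026, 0.0005, -0.01], [0, 0, 0]]])

```text
t: 5.25
tcp_pos: [0.4588, 0.1244, 0.0602]
ee_rot: [2.879, 0.0, 1.758]
contact_force: [0.0, 0.2, 1.0]
opening: 0.006
grasp_force: 0.0
```

Call:
jog_arm(increments=[[[0.0004, 0.0001, -0.0015], [0, 0, 0]], [[0.0008, 0.0001, -0.003], [0, 0, 0]], [[0.0008, 0.0001, -0.003], [0, 0, 0]], [[0.0008, 0.0001, -0.003], [0, 0, 0]], [[0.0008, 0.0001, -0.003], [0, 0, 0]], [[0.0008, 0.0001, -0.003], [0, 0, 0]]])

```text
t: 5.75
tcp_pos: [0.4597, 0.1245, 0.0573]
ee_rot: [2.879, 0.0, 1.758]
contact_force: [-0.4, 0.2, 0.1]
opening: 0.004
grasp_force: 0.0
```

Call:
jog_arm(increments=[[[0.0004, 0.0001, -0.0015], [0, 0, 0]], [[0.0005, 0.0001, -0.002], [0, 0, 0]], [[0.0005, 0.0001, -0.002], [0, 0, 0]], [[0.0005, 0.0001, -0.002], [0, 0, 0]], [[0.0005, 0.0001, -0.002], [0, 0, 0]], [[0.0005, 0.0001, -0.002], [0, 0, 0]]])

```text
t: 6.25
tcp_pos: [0.4602, 0.1246, 0.0553]
ee_rot: [2.879, 0.0, 1.758]
contact_force: [0.0, -0.5, 0.6]
opening: 0.007
grasp_force: 0.0
```

Call:
jog_arm(increments=[[[0.0003, 0.0, -0.001], [0, 0, 0]], [[0.0005, 0.0001, -0.002], [0, 0, 0]], [[0.0005, 0.0001, -0.002], [0, 0, 0]], [[0.0005, 0.0001, -0.002], [0, 0, 0]], [[0.0005, 0.0001, -0.002], [0, 0, 0]]])

```text
t: 6.67
tcp_pos: [0.4607, 0.1247, 0.0533]
ee_rot: [2.879, 0.0, 1.758]
contact_force: [0.8, -0.4, 1.5]
opening: 0.007
grasp_force: 0.6
```

Call:
jog_arm(increments=[[[0.0003, 0.0, -0.001], [0, 0, 0]], [[0.0005, 0.0001, -0.002], [0, 0, 0]], [[0.0005, 0.0001, -0.002], [0, 0, 0]], [[0.0005, 0.0001, -0.002], [0, 0, 0]], [[0.0005, 0.0001, -0.002], [0, 0, 0]]])

```text
t: 7.08
tcp_pos: [0.4612, 0.1248, 0.0514]
ee_rot: [2.878, 0.0, 1.758]
contact_force: [0.1, 0.2, 2.3]
opening: 0.006
grasp_force: 1.2
```

Call:
jog_arm(increments=[[[0.0003, 0.0, -0.001], [0, 0, 0]], [[0.0005, 0.0001, -0.002], [0, 0, 0]], [[0.0005, 0.0001, -0.002], [0, 0, 0]], [[0.0005, 0.0001, -0.002], [0, 0, 0]], [[0.0005, 0.0001, -0.002], [0, 0, 0]]])

```text
t: 7.5
tcp_pos: [0.4617, 0.1249, 0.0494]
ee_rot: [2.878, 0.0, 1.758]
contact_force: [1.1, -0.8, 3.5]
opening: 0.004
grasp_force: 1.7
```

Call:
jog_arm(increments=[[[0.0003, 0.0, -0.001], [0, 0, 0]], [[0.0005, 0.0001, -0.002], [0, 0, 0]], [[0.0005, 0.0001, -0.002], [0, 0, 0]], [[0.0005, 0.0001, -0.002], [0, 0, 0]], [[0.0005, 0.0001, -0.002], [0, 0, 0]], [[0.0005, 0.0001, -0.002], [0, 0, 0]], [[0.0005, 0.0001, -0.002], [0, 0, 0]], [[0.0005, 0.0001, -0.002], [0, 0, 0]], [[0.0005, 0.0001, -0.002], [0, 0, 0]]])

```text
t: 8.25
tcp_pos: [0.4621, 0.125, 0.0485]
ee_rot: [2.879, 0.0, 1.758]
contact_force: [-14.8, -4.1, 20.9]
opening: 0.007
grasp_force: 12.2
```

The key bottomed at 21 N and was held there. Next I release and retract, then plan the lid push.

Call:
jog_arm(increments=[[[-0.004, -0.0007, 0.015], [0, 0, 0]], [[-0.01, -0.002, 0.04], [0, 0, 0]], [[-0.019, -0.004, 0.07], [0, 0, 0]], [[-0.019, -0.004, 0.11], [0, 0, 0]], [[-0.019, -0.004, 0.15], [0, 0, 0]], [[-0.019, -0.004, 0.19], [0, 0, 0]], [[-0.019, -0.004, 0.23], [0, 0, 0]], [[-0.019, -0.004, 0.27], [0, 0, 0]], [[-0.019, -0.004, 0.31], [0, 0, 0]], [[-0.019, -0.004, 0.31], [0, 0, 0]], [[-0.019, -0.004, 0.31], [0, 0, 0]]])

```text
t: 9.17
tcp_pos: [0.4435, 0.1211, 0.359]
ee_rot: [2.876, -0.0, 1.758]
contact_force: [0.3, 0.2, -0.1]
opening: 0.006
grasp_force: 0.0
```

```bash
python3 - <<'E'
from h import *
from workcell import get_state
s=get_state();print(s["tcp_pos"],s["contact_force"])
go(W([40,-120,358]),0,s)
go(W([40,-120,240]),0,s)
p=[]
for a in np.linspace(1.13,0,12):p.append(W([58-135*np.cos(a),-120,147+135*np.sin(a)-28.5]));
print("start",p[0].round(4));print(np.round(np.array(p)-p[0],3).tolist())
E
```

```text
[0.44351532 0.12111327 0.35898048] [ 0.34648954  0.21868266 -0.11383122]
shift [ 0.1941 -0.2084 -0.001 ] turn [-4.940e-02  2.605e-01 -1.000e-04] p [ 0.6376 -0.0873  0.358 ]
shift [ 0.1941 -0.2084 -0.119 ] turn [-4.940e-02  2.605e-01 -1.000e-04] p [ 0.6376 -0.0873  0.24  ]
start [ 0.5987 -0.0946  0.2406]
[[0.0, 0.0, 0.0], [-0.012, -0.002, -0.007], [-0.023, -0.004, -0.014], [-0.034, -0.006, -0.023], [-0.043, -0.008, -0.033], [-0.052, -0.01, -0.044], [-0.059, -0.011, -0.056], [-0.065, -0.012, -0.068], [-0.07, -0.013, -0.081], [-0.073, -0.014, -0.095], [-0.075, -0.014, -0.108], [-0.076, -0.014, -0.122]]
```

Call:
jog_arm(increments=[[[0.02, -0.021, 0], [-0.005, 0.026, 0]], [[0.043, -0.046, 0], [-0.01, 0.052, 0]], [[0.067, -0.072, 0], [-0.015, 0.078, 0]], [[0.091, -0.098, 0], [-0.02, 0.104, 0]], [[0.115, -0.124, 0], [-0.025, 0.13, 0]], [[0.139, -0.15, 0], [-0.03, 0.16, 0]], [[0.163, -0.175, 0], [-0.035, 0.19, 0]], [[0.182, -0.195, 0], [-0.042, 0.225, 0]], [[0.194, -0.208, 0], [-0.0494, 0.2605, 0]], [[0.194, -0.208, 0], [-0.0494, 0.2605, 0]], [[0.194, -0.208, 0], [-0.0494, 0.2605, 0]], [[0.194, -0.208, 0], [-0.0494, 0.2605, 0]]])

```text
t: 10.17
tcp_pos: [0.6368, -0.0867, 0.3561]
ee_rot: [-3.138, -0.001, 1.758]
contact_force: [0.3, -0.3, -0.2]
opening: 0.008
grasp_force: 0.0
```

Call:
jog_arm(increments=[[[0, 0, -0.03], [0, 0, 0]], [[0, 0, -0.06], [0, 0, 0]], [[0, 0, -0.09], [0, 0, 0]], [[0, 0, -0.118], [0, 0, 0]], [[0, 0, -0.118], [0, 0, 0]], [[-0.02, -0.004, -0.118], [0, 0, 0]], [[-0.02, -0.004, -0.118], [0, 0, 0]], [[-0.02, -0.004, -0.118], [0, 0, 0]]])

```text
t: 10.83
tcp_pos: [0.6168, -0.0907, 0.2418]
ee_rot: [3.141, 0.001, 1.758]
contact_force: [-0.4, 0.5, 0.6]
opening: 0.003
grasp_force: 0.0
```

```bash
python3 - <<'E'
from h import *
from workcell import get_state,optics
s=get_state();print(s["tcp_pos"],s["contact_force"],s["ee_rot"])
c=optics.camera("side");cv2.imwrite("pics/l1.png",cv2.resize(c["pixels"][60:270,180:440],None,fx=2.8,fy=2.8)[:,:,::-1])
E
```

```text
[ 0.61683483 -0.09070373  0.24181269] [-0.43512276  0.53921075  0.60477131] [3.14080929e+00 1.11570869e-03 1.75798510e+00]
```

View pics/l1.png

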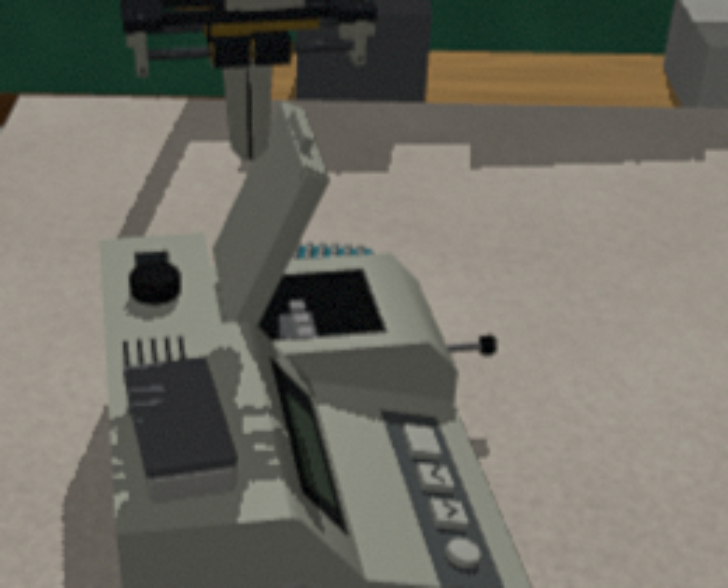

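The finger is behind the lid at crop (250,150), clear of it. Now I push it along the arc.

Call:
jog_arm(increments=[[[-0.01, -0.002, 0], [0, 0, 0]], [[-0.019, -0.003, 0], [0, 0, 0]], [[-0.025, -0.004, -0.0035], [0, 0, 0]], [[-0.031, -0.005, -0.007], [0, 0, 0]], [[-0.037, -0.006, -0.01], [0, 0, 0]], [[-0.042, -0.007, -0.014], [0, 0, 0]], [[-0.048, -0.008, -0.018], [0, 0, 0]], [[-0.053, -0.009, -0.023], [0, 0, 0]], [[-0.058, -0.01, -0.028], [0, 0, 0]], [[-0.062, -0.011, -0.033], [0, 0, 0]], [[-0.067, -0.012, -0.038], [0, 0, 0]], [[-0.071, -0.013, -0.044], [0, 0, 0]]])

```text
t: 11.88
tcp_pos: [0.5457, -0.1041, 0.1948]
ee_rot: [-3.139, 0.0, 1.758]
contact_force: [0.6, 0.0, 0.4]
opening: 0.003
grasp_force: 0.6
```

Call:
jog_arm(increments=[[[-0.004, 0, -0.006], [0, 0, 0]], [[-0.007, -0.001, -0.012], [0, 0, 0]], [[-0.01, -0.001, -0.018], [0, 0, 0]], [[-0.013, -0.002, -0.024], [0, 0, 0]], [[-0.018, -0.003, -0.037], [0, 0, 0]], [[-0.021, -0.004, -0.051], [0, 0, 0]], [[-0.022, -0.004, -0.058], [0, 0, 0]], [[-0.023, -0.004, -0.064], [0, 0, 0]], [[-0.024, -0.004, -0.071], [0, 0, 0]], [[-0.024, -0.004, -0.074], [0, 0, 0]], [[-0.024, -0.004, -0.074], [0, 0, 0]], [[-0.024, -0.004, -0.074], [0, 0, 0]]])

```text
t: 12.88
tcp_pos: [0.5222, -0.1079, 0.1213]
ee_rot: [-3.139, 0.0, 1.758]
contact_force: [-0.7, 0.6, -0.9]
opening: 0.007
grasp_force: 0.0
```

Call:
jog_arm(increments=[[[0, 0, -0.001], [0, 0, 0]], [[0, 0, -0.002], [0, 0, 0]], [[0, 0, -0.003], [0, 0, 0]], [[0, 0, -0.004], [0, 0, 0]], [[0, 0, -0.004], [0, 0, 0]], [[0, 0, -0.004], [0, 0, 0]]])

```text
t: 13.38
tcp_pos: [0.5224, -0.108, 0.1182]
ee_rot: [-3.14, 0.001, 1.758]
contact_force: [-2.9, 0.7, 8.0]
opening: 0.002
grasp_force: 3.9
```

```bash
python3 - <<'E'
from h import *
from workcell import get_state,optics
s=get_state();print(s["tcp_pos"],s["contact_force"])
for n in("side","scene"):
    c=optics.camera(n);loc=(cloud(c)-O)@R*1000
    m=(abs(loc[...,1]+120)<62)&(loc[...,0]>-95)&(loc[...,0]<45)&(abs(loc[...,2]-150)<25);q=loc[m]
    for _ in range(5):
        k=np.polyfit(q[:,0],q[:,2],1);r=q[:,2]-np.polyval(k,q[:,0]);q=q[abs(r)<max(4,r.std())]
    print(n,len(q),"angle",-k[0],"z@50",np.polyval(k,50),"z@-105",np.polyval(k,-105))
cv2.imwrite("pics/l2.png",cv2.resize(optics.camera("side")["pixels"][60:270,180:440],None,fx=2.8,fy=2.8)[:,:,::-1])
E
```

```text
[ 0.522415   -0.10803128  0.11816476] [-2.85067527  0.67127003  8.02946837]
side 1282 angle 0.0003679837386491123 z@50 147.42071881440313 z@-105 147.47775629389372
scene 1620 angle -0.0015606127764452747 z@50 145.89750365591618 z@-105 145.65560867556715
```

View pics/l2.png

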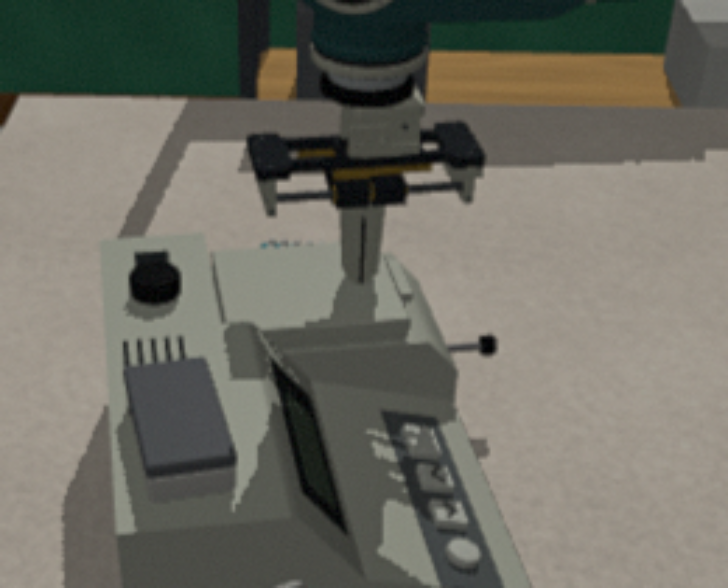

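The lid is shut: flat at height 147, with 8 N of contact. Next is the up key.

Call:
jog_arm(increments=[[[0, 0, 0.015], [0, 0, 0]], [[0, 0, 0.045], [0, 0, 0]], [[0, 0, 0.08], [0, 0, 0]], [[0, 0, 0.1], [0, 0, 0]], [[0, 0, 0.1], [0, 0, 0]], [[0, 0, 0.1], [0, 0, 0]], [[0, 0, 0.1], [0, 0, 0]], [[0, 0, 0.1], [0, 0, 0]]])

```text
t: 14.2
tcp_pos: [0.5217, -0.1079, 0.2158]
ee_rot: [-3.138, -0.001, 1.758]
contact_force: [-0.2, -0.9, -0.7]
opening: 0.003
grasp_force: 0.0
```

```bash
python3 - <<'E'
from h import *
from workcell import get_state
s=get_state();print(s["tcp_pos"],s["contact_force"])
go(W(np.array(KEYS["up"])+15*N),t,s)
E
```

```text
[ 0.52169802 -0.10791434  0.21583713] [-0.19326314 -0.94305556 -0.71579777]
shift [-0.0641  0.1871 -0.1203] turn [ 4.880e-02 -2.614e-01 -2.000e-04] p [0.4576 0.0792 0.0955]
```

Call:
jog_arm(increments=[[[-0.01, 0.03, 0], [0.006, -0.032, 0]], [[-0.022, 0.065, 0], [0.012, -0.065, 0]], [[-0.034, 0.1, 0], [0.018, -0.098, 0]], [[-0.046, 0.135, 0], [0.024, -0.13, 0]], [[-0.058, 0.17, 0], [0.032, -0.17, 0]], [[-0.064, 0.187, -0.01], [0.04, -0.215, 0]], [[-0.064, 0.187, -0.04], [0.0488, -0.2614, 0]], [[-0.064, 0.187, -0.075], [0.0488, -0.2614, 0]], [[-0.064, 0.187, -0.105], [0.0488, -0.2614, 0]], [[-0.064, 0.187, -0.12], [0.0488, -0.2614, 0]], [[-0.064, 0.187, -0.12], [0.0488, -0.2614, 0]], [[-0.064, 0.187, -0.12], [0.0488, -0.2614, 0]]])

```text
t: 15.2
tcp_pos: [0.4576, 0.0789, 0.0966]
ee_rot: [2.88, 0.001, 1.758]
contact_force: [0.4, 0.6, 0.7]
opening: 0.001
grasp_force: 0.0
```

Call:
jog_arm(increments=[[[0, 0, 0], [0, 0, 0]], [[0, 0, 0], [0, 0, 0]], [[0, 0, 0], [0, 0, 0]], [[0, 0, 0], [0, 0, 0]]])

```text
t: 15.53
tcp_pos: [0.4585, 0.079, 0.0981]
ee_rot: [2.877, 0.001, 1.758]
contact_force: [0.7, -0.5, 0.7]
opening: 0.004
grasp_force: 0.0
```

```bash
python3 - <<'E'
from h import *
from workcell import get_state
s=get_state();print(s["tcp_pos"],s["contact_force"])
go(W(np.array(KEYS["up"])-26*N),t,s)
E
```

```text
[0.45850231 0.07900283 0.09810461] [ 0.70121145 -0.49530953  0.6785274 ]
shift [ 0.0096  0.0021 -0.0422] turn [0.0004 0.0029 0.0001] p [0.4681 0.0811 0.0559]
```

Now down to just above contact, then the press.

Call:
jog_arm(increments=[[[0.0025, 0.0005, -0.01], [0, 0, 0]], [[0.005, 0.001, -0.02], [0, 0, 0]], [[0.0075, 0.0015, -0.03], [0, 0, 0]], [[0.01, 0.002, -0.04], [0, 0, 0]], [[0.01, 0.002, -0.042], [0, 0, 0]], [[0.01, 0.002, -0.042], [0, 0, 0]], [[0.01, 0.002, -0.042], [0, 0, 0]], [[0.01, 0.002, -0.042], [0, 0, 0]], [[0.01, 0.002, -0.042], [0, 0, 0]], [[0.01, 0.002, -0.042], [0, 0, 0]]])

```text
t: 16.37
tcp_pos: [0.4683, 0.081, 0.0557]
ee_rot: [2.877, 0.001, 1.758]
contact_force: [-0.1, 0.4, 0.0]
opening: 0.007
grasp_force: 0.0
```

Call:
jog_arm(increments=[[[0.0005, 0.0001, -0.002], [0, 0, 0]], [[0.001, 0.0002, -0.004], [0, 0, 0]], [[0.001, 0.0002, -0.004], [0, 0, 0]], [[0.001, 0.0002, -0.004], [0, 0, 0]], [[0.001, 0.0002, -0.004], [0, 0, 0]], [[0.001, 0.0002, -0.004], [0, 0, 0]]])

```text
t: 16.87
tcp_pos: [0.4693, 0.0812, 0.0515]
ee_rot: [2.877, 0.001, 1.758]
contact_force: [0.3, 0.3, 2.6]
opening: 0.005
grasp_force: 1.1
```

Call:
jog_arm(increments=[[[0.0005, 0.0001, -0.002], [0, 0, 0]], [[0.001, 0.0002, -0.0038], [0, 0, 0]], [[0.001, 0.0002, -0.0038], [0, 0, 0]], [[0.001, 0.0002, -0.0038], [0, 0, 0]], [[0.001, 0.0002, -0.0038], [0, 0, 0]], [[0.001, 0.0002, -0.0038], [0, 0, 0]], [[0.001, 0.0002, -0.0038], [0, 0, 0]], [[0.001, 0.0002, -0.0038], [0, 0, 0]], [[0.001, 0.0002, -0.0038], [0, 0, 0]]])

```text
t: 17.62
tcp_pos: [0.4702, 0.0814, 0.0485]
ee_rot: [2.878, 0.001, 1.758]
contact_force: [-12.4, -2.5, 19.6]
opening: 0.007
grasp_force: 10.8
```

Call:
jog_arm(increments=[[[-0.004, -0.0007, 0.015], [0, 0, 0]], [[-0.01, -0.002, 0.04], [0, 0, 0]], [[-0.015, -0.003, 0.058], [0, 0, 0]], [[-0.022, 0.025, 0.058], [0, 0, 0]], [[-0.028, 0.055, 0.058], [0, 0, 0]], [[-0.032, 0.0838, 0.058], [0, 0, 0]], [[-0.032, 0.0838, 0.058], [0, 0, 0]], [[-0.025, 0.085, 0.033], [0, 0, 0]], [[-0.0225, 0.0856, 0.0233], [0, 0, 0]], [[-0.0225, 0.0856, 0.0233], [0, 0, 0]], [[-0.0225, 0.0856, 0.0233], [0, 0, 0]], [[-0.0225, 0.0856, 0.0233], [0, 0, 0]]])

```text
t: 18.62
tcp_pos: [0.4478, 0.1666, 0.0714]
ee_rot: [2.878, 0.001, 1.757]
contact_force: [-0.2, -0.3, 0.2]
opening: 0.003
grasp_force: 0.0
```

Call:
jog_arm(increments=[[[0, 0, 0], [0, 0, 0]], [[0, 0, 0], [0, 0, 0]], [[0, 0, 0], [0, 0, 0]]])

```text
t: 18.87
tcp_pos: [0.4478, 0.1669, 0.0714]
ee_rot: [2.877, 0.001, 1.757]
contact_force: [0.2, -1.2, -0.0]
opening: 0.005
grasp_force: 0.0
```

```bash
python3 - <<'E'
from h import *
from workcell import get_state
s=get_state();print(s["tcp_pos"],s["contact_force"])
go(W(np.array(KEYS["mode"])-26*N),t,s)
E
```

```text
[0.44784275 0.16687765 0.07138397] [ 0.19933281 -1.1882468  -0.01468931]
shift [ 0.0039  0.0007 -0.0155] turn [0.0002 0.0027 0.0004] p [0.4517 0.1676 0.0559]
```

Call:
jog_arm(increments=[[[0.0012, 0.0002, -0.005], [0, 0, 0]], [[0.0025, 0.0005, -0.01], [0, 0, 0]], [[0.004, 0.0007, -0.0155], [0, 0, 0]], [[0.0045, 0.0008, -0.0175], [0, 0, 0]], [[0.005, 0.0009, -0.0195], [0, 0, 0]], [[0.005, 0.0009, -0.0195], [0, 0, 0]], [[0.005, 0.0009, -0.0195], [0, 0, 0]], [[0.005, 0.0009, -0.0195], [0, 0, 0]], [[0.005, 0.0009, -0.0195], [0, 0, 0]]])

```text
t: 19.62
tcp_pos: [0.4526, 0.1679, 0.0514]
ee_rot: [2.878, 0.001, 1.758]
contact_force: [-2.0, -0.7, 1.5]
opening: 0.001
grasp_force: 1.1
```

Call:
jog_arm(increments=[[[0.0005, 0.0001, -0.002], [0, 0, 0]], [[0.001, 0.0002, -0.0038], [0, 0, 0]], [[0.001, 0.0002, -0.0038], [0, 0, 0]], [[0.001, 0.0002, -0.0038], [0, 0, 0]], [[0.001, 0.0002, -0.0038], [0, 0, 0]], [[0.001, 0.0002, -0.0038], [0, 0, 0]], [[0.001, 0.0002, -0.0038], [0, 0, 0]], [[0.001, 0.0002, -0.0038], [0, 0, 0]], [[0.001, 0.0002, -0.0038], [0, 0, 0]]])

```text
t: 20.37
tcp_pos: [0.4537, 0.1681, 0.0485]
ee_rot: [2.878, 0.001, 1.758]
contact_force: [-12.7, -3.8, 17.4]
opening: 0.007
grasp_force: 10.1
```

Mode is fully down and was held. Now I retract, check the final state, and hand in.

Call:
jog_arm(increments=[[[-0.004, -0.0007, 0.015], [0, 0, 0]], [[-0.01, -0.002, 0.04], [0, 0, 0]], [[-0.019, -0.004, 0.07], [0, 0, 0]], [[-0.019, -0.004, 0.11], [0, 0, 0]], [[-0.019, -0.004, 0.15], [0, 0, 0]], [[-0.019, -0.004, 0.19], [0, 0, 0]], [[-0.019, -0.004, 0.19], [0, 0, 0]], [[-0.019, -0.004, 0.19], [0, 0, 0]], [[-0.019, -0.004, 0.19], [0, 0, 0]], [[-0.019, -0.004, 0.19], [0, 0, 0]]])

```text
t: 21.2
tcp_pos: [0.4343, 0.164, 0.2358]
ee_rot: [2.88, 0.001, 1.758]
contact_force: [0.0, 0.3, -0.2]
opening: 0.004
grasp_force: 0.0
```

```bash
python3 - <<'E'
from h import *
from workcell import get_state,optics,job
import pickle
c=optics.camera("scene");loc=(cloud(c)-O)@R*1000
q=loc[(abs(loc[...,1]+120)<62)&(loc[...,0]>-95)&(loc[...,0]<45)&(abs(loc[...,2]-147)<25)]
k=np.polyfit(q[:,0],q[:,2],1);print("lid",len(q),-k[0],np.polyval(k,-28))
s=get_state();print(s["t"],s["contact_force"])
if abs(k[0])<.02: print(job.close_job())
E
```

```text
lid 1726 -0.00034598435068083547 145.7297547503132
21.25 [ 0.83367497 -0.34913499 -0.00214051]
the job is handed in; nothing more can be done
None
```

I pressed the down-arrow key with the lid open, shut the lid fully, then pressed the up-arrow and mode keys, each held at its stop (17–21 N); the job was handed in at 21 s with the robot touching nothing, though I took no final check of the bottle, tip rack or cell box.

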